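# Close the centrifuge cover gently and start it

## Robot

A 6-joint arm with a two-finger parallel gripper is mounted at the origin on the work surface. World frame = base frame: x ahead of the robot, y to its left, z up, the work surface at z = 0. Lengths are in m, angles in rad, forces in N, time in s.
With the tool pointing down it reaches from about 0.3 to 0.85 m from the base axis. Payload 5.4 kg.
Tool frame: the origin (TCP) lies on the centre line of the jaws, within the pads' length; the fingertips stand 11 mm ahead of it and the grasp point (between the pads) lies 8 mm behind it (arm.tip_extent is the distance from the TCP to the fingertips, in m); z points along the fingers, y is the direction in which the jaws open and shut (so a half turn about z gives the same grasp; the last joint's range is limited). The gripper opens to 85 mm and grips with 20 to 120 N. Pads are 22 mm wide; open, the fingers measure 114 mm over their backs; the gripper's body (76 mm by 85 mm) begins 54 mm behind the grasp point. The pads swing forward as they close: fully open they stand 13 mm farther back than shut.
Start: joints at [1.097, 0.158, 1.597, -0, 1.386, -0.21], TCP at [0.15, 0.555, 0.242] pointing down, gripper open.
Joint ranges: [-2.91, 2.91], [-0.94, 2.29], [0.18, 2.7], [-1.29, 4.43], [0.17, 2.64], [-3, 3]. Speed limits (rad/s): [2.57, 2.57, 3.14, 3.14, 3.14, 3.14].

## Interface

Orientations are given as a unit quaternion [x, y, z, w].
In Python, from station import arm gives the robot as it stands.
- The arm moves only by the tool play_rows, never from a script. Its argument "increments" is a list of rows, each a list of 4 numbers: the shift along the tool's x, y, z in mm, then the turn about the tool's z in rad. In form: [[x, y, z, roll], ...]. A call has 1 to 12 rows; each row is the pose to reach, as a shift and turn from the pose measured when the call began, along the tool's axes at that moment; what a row does not reach only later rows make up. A row lasts 1/8 s, in which the tool goes at most 62.5 mm and 10.7 degrees, less where a joint would pass 70% of its speed; a pose out of reach is approached as far as the arm can. A call with a gripper value outside its range is refused whole. "hand" is the finger opening in mm, from 0 to 85.4, set as the call begins (left out, the last holds). The fingers move at their own pace and stop on an object; "newtons" is the grip in N (left out, the last holds). Time passes only in rows, so rows that repeat a pose let the fingers close. It gives the time, the measured TCP pose, the force and the opening at its end, in the units of the state.
- arm.get_state(): the state, without advancing time (a new reading comes with each control period).
- arm.read_camera(name): name is "scene" or "top"; returns a dict with "pixels" (480x640x3 uint8, blue, green, red), "mtx" (3x3 intrinsics, pixels), "rvec" (rotation vector, rad) and "tvec" (3), from world to camera coordinates, as OpenCV has them. Camera axes: x right, y down, z forward; pixel columns grow to the right and rows downward; lengths in m; the calibration is good to about 2 mm. A picture is of the moment at which its call begins. There is no depth.
- arm.job_done(): hands the job in, once; it reports no verdict.
The state is a dict: "time_s": time; "joint_positions": joint angles; "qd": joint speeds; "tau": joint torques, N m; "tcp_pos": TCP position; "tool_rot": TCP orientation; "contact_force": force on the tool from outside, world axes, zero at the start; "ft_torque": the same for the moment, N m; "gripper_width": opening from 0.0 (shut) to 1.0 (fully open).
Only numpy, scipy, OpenCV 4.12 (cv2) and the standard library are available. Lean on these libraries where they do the work, as an engineer would, in place of code of your own. Each camera call takes 0.05 s, during which the arm holds its last target.

## Task

Close the bench centrifuge and start it: take its heavy cover by the bar handle and ease it down under control, never letting it drop or slam, then press it home gently until the spring catch has snapped past and the cover sits on its stop, without forcing it. Then let go, press the green start button and leave it released; leave everything else on the bench as it stands.

Things in the scene. Friction and masses are not known exactly. Their poses are not given: they have to be found in the camera images.
- centrifuge: white bench centrifuge fixed to the bench, 240 mm deep (x), 295 mm wide (y), 120 mm high without its cover. Origin on the bench under the middle of the cover opening; x points to the hinge side (away from the robot), z up. Cover on its left (y -110 to 110 mm), flat console 120 mm high on its right (y -185 to -110 mm)
- cover (a joint): cover angle (rad), grows as it opens, 1.12 is the open stop, 0 the nominal closed plane. The real closed angle lies between -0.03 and 0.026 and differs from run to run (catch and stop sit up to 5 mm higher or lower). Above about 0.65 strut and friction hold the cover (1 to 2 N at the handle move it down); below, it drops by itself and slams unless held back with about 2 N
- handle (a point): middle of the cover's bar handle: round steel bar 14 mm thick, 98 mm free between two brackets, parallel to the hinge, 38 mm clear of the cover's front edge to its axis; it can turn in a grip. At cover angle q it is 266 cos q - 12 sin q mm before (centrifuge -x) and 266 sin q + 12 cos q mm above the hinge point
- hinge (a point): middle of the hinge line (along centrifuge y), 100 mm behind the centrifuge's origin, 126 mm above the bench. About 0.06 rad above closed the cover meets a spring roller catch under its front edge, and rests there (reading over 0.029); 8 to 13 N down at the handle push it past, and about 16 mm of handle travel below where it rested it is held on a hard stop, where the force rises steeply
- start_top (a point): top centre of the green start button on the console, 30 mm diameter, pressed straight down; 6 mm travel, about 5 N fully down, springs back
- start (a joint): travel of the start button, 0 released to 0.006 m pressed; it counts as pressed beyond 0.004
- dish_console: small round culture dish (52 mm across, 16 mm high, red) standing on the console behind the start button; origin under its centre
- dish_stack: stack of two culture dishes (90 mm across, 32 mm high, yellow); origin under its centre
- dish_red: red culture dish (90 mm across, 16 mm high); origin under its centre
- wash_bottle: white plastic bottle (64 mm across, 150 mm high); origin under its centre
- jar: glass jar with metal cap (90 mm across, 140 mm high); origin under its centre
- marker: black marker pen lying on the bench (14 mm thick, 144 mm long)
- tube_rack: blue tray (70 x 160 mm) holding five capped tubes, 91 mm high; origin under its centre
- cover_top (a point): point on the cover's top face, on its middle line, 200 mm from the hinge line and 20 mm behind the front edge. The cover is a white slab, 1.5 kg, 220 mm long, 216 wide, 22 thick, opening up and away from the robot. Turning down faster than 1 rad/s is a slam
- catch: dark steel plate of the catch in the centrifuge's front wall, under the cover's front edge, 200 mm before the hinge line; origin at its middle, 119 mm above the bench. It carries the spring roller and the stop, whose height in it cannot be read: it is set anew each run within 5 mm up or down. More than 40 N on the stop (about 25 N down at the handle) forces it

How it is judged:
On the way, in this order (a step that is already met when the one before it is completed fails the run):
1. the cover is home past its catch, sitting on its stop, and still (value of joint cover below 0.035 rad and velocity of joint cover above -0.05 rad/s and contact force between stop_c0 and anything else above 0.5 N), for 0.2 s.
2. the start button is pressed (value of joint start above 0.004 m), for 0.05 s.
At the end, for the whole second after the job is handed in: The cover is fully home: past its catch, sitting on its stop (pressing on it with over 0.5 N, cover angle below 0.035 rad) and still; the start button has been pressed after that and has sprung back (under 2 mm); everything else stands within 30 mm of where it was (all of step 1 and velocity of joint cover below 0.05 rad/s and value of joint start below 0.002 m); the robot touches nothing.
It fails at once if the cover drops or slams (turns down faster than 1 rad/s) (velocity of joint cover below -1 rad/s).
It fails at once if the cover is forced down on its stop with more than 40 N (about 25 N at the handle) (contact force between stop_c0 and anything else above 40 N).
It fails at once if the start button is pressed before the cover is home (value of joint start above 0.004 m and value of joint cover above 0.035 rad).
It fails at once if a bystander is moved more than 30 mm (distance of any of dish_console, dish_stack, dish_red, wash_bottle, jar, marker, tube_rack from where it was at the start of the episode above 0.03 m).
It also fails if it takes over 61 s, if anything falls off the work surface, if the arm or the gripper's body presses on something with over 40 N, if the wrist force passes 120 N, or if a joint passes its speed limit or range.

## Working session

There is one attempt and no reset: what is moved stays moved. The work goes in short steps, Python scripts to look and compute and a tool call to move; the robot and the scene stay as the last step left them, time stands still between calls to the robot, and variables do not carry over. Pictures are saved under pics/ and viewed, and the job is handed in when it is done.

Besides the shell and the picture viewer there is one more tool, called as a command line: name --pt "numbers of a row" for each row, then --argument value for the rest. play_rows: Moves the arm, as the interface text tells. Its arguments: {"type":"object","properties":{"increments":{"type":"array","items":{"type":"array","items":{"type":"number"}}},"hand":{"type":"number"},"newtons":{"type":"number"}},"required":["increments"]}

```bash
ls; mkdir -p pics
python3 - <<'E'
from station import arm
import cv2
print(arm.get_state())
for n in("scene","top"):
    c=arm.read_camera(n); cv2.imwrite(f"pics/{n}0.png",c["pixels"]); print(n,c["mtx"].tolist(),c["rvec"],c["tvec"])
E
```

```text
pics
{'time_s': 0.0, 'joint_positions': array([ 1.09693447e+00,  1.59060676e-01,  1.59826175e+00, -3.29731478e-05,
        1.38623192e+00, -2.10091566e-01]), 'qd': array([ 0.00085971, -0.00145033, -0.0015441 , -0.00107215, -0.00178393,
       -0.00084331]), 'tau': array([-2.33442115e-03, -3.96008456e+01, -3.31427550e+01, -5.06725719e-04,
        8.64048052e-03, -2.29574363e-05]), 'tcp_pos': array([0.14965898, 0.55455727, 0.24129559]), 'tool_rot': array([ 1.31500073e-01,  9.91315676e-01, -9.29484651e-04, -3.13662117e-04]), 'contact_force': array([ 0.1140254 ,  0.17479836, -0.42308241]), 'ft_torque': array([ 0.00775908, -0.04001947, -0.05157733]), 'gripper_width': 0.9964436507845043}
scene [[567.4708971100144, 0.0, 312.9100800330028], [0.0, 567.4708971100144, 230.8059385546796], [0.0, 0.0, 1.0]] [ 2.48193637  0.61455622 -0.2010038 ] [-0.50588372 -0.0792335   1.54343952]
top [[505.24607870524517, 0.0, 325.3148393529126], [0.0, 505.24607870524517, 242.9245124126473], [0.0, 0.0, 1.0]] [ 2.09593194 -2.14616988  0.22631448] [0.07230343 0.56554736 1.41068188]
```

View pics/scene0.png

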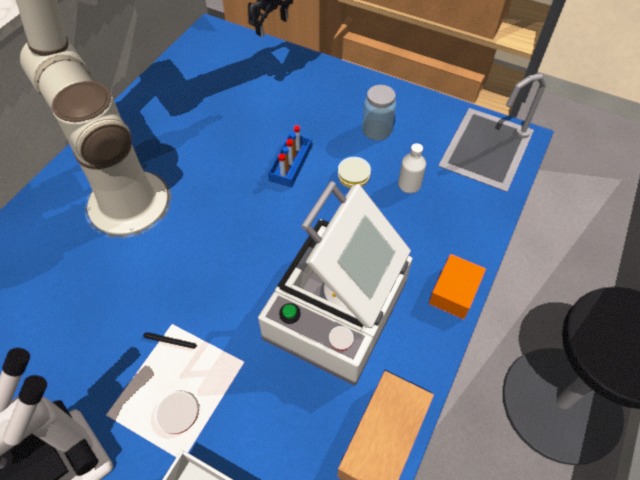

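View pics/top0.png

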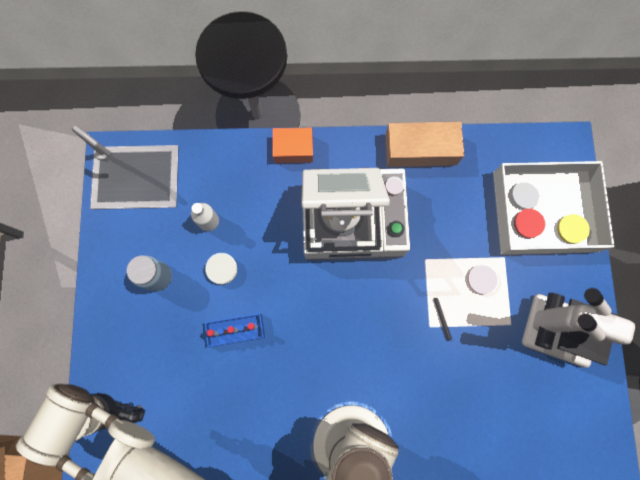

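The scene view shows the centrifuge at about (340,290), its open cover with the bar handle at about (325,205), and the green button at (289,313). In the top view the console is at (396,205), the handle at (346,209) and the button at (396,229). I'll zoom in for accurate pixels.

Run:
```python
import cv2
a=cv2.imread("pics/scene0.png")[170:390,245:425]; cv2.imwrite("pics/sz.png",cv2.resize(a,None,fx=2.7,fy=2.7,interpolation=cv2.INTER_CUBIC))
a=cv2.imread("pics/top0.png")[155:270,290:420]; cv2.imwrite("pics/tz.png",cv2.resize(a,None,fx=5,fy=5,interpolation=cv2.INTER_CUBIC))
```

```text
(no output)
```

View pics/sz.png

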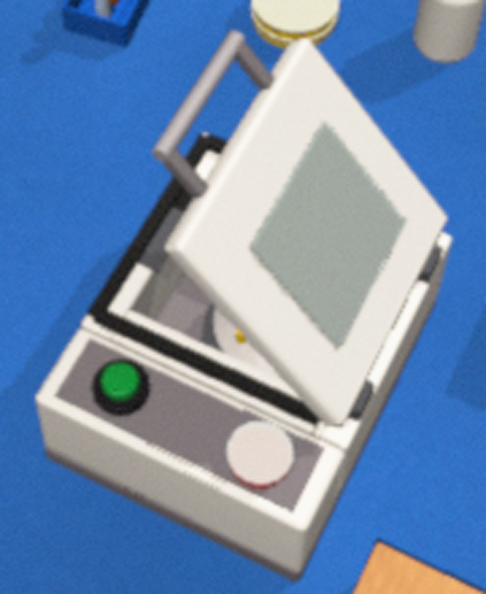

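View pics/tz.png

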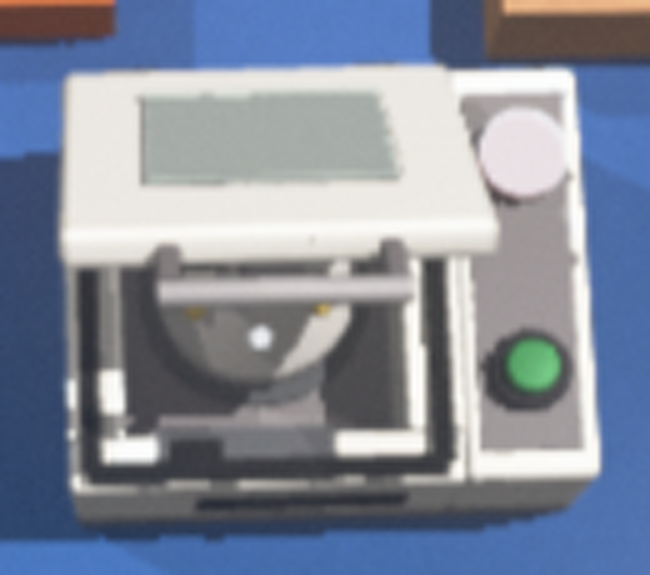

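```bash
cat > fit.py <<'E'
from station import arm
import cv2, numpy as np
from scipy.optimize import least_squares
C={n:arm.read_camera(n) for n in("scene","top")}
def proj(n,P):
    c=C[n]; return cv2.projectPoints(np.array(P,float).reshape(-1,1,3),c["rvec"],c["tvec"],c["mtx"],None)[0].reshape(-1,2)
S=lambda u,v:(u/2.7+245-.3,v/2.7+170-.3)
T=lambda u,v:(u/5+290-.4,v/5+155-.4)
def hand(q): return (0.1-(.266*np.cos(q)-.012*np.sin(q)),.126+.266*np.sin(q)+.012*np.cos(q))
def model(p):
    x,y,th,q,ox,bx,by,bz,dx,dy=p
    R=np.array([[np.cos(th),-np.sin(th),0],[np.sin(th),np.cos(th),0],[0,0,1]])
    hx,hz=hand(q)
    M=[("scene",S(40,398),(ox-.12,-.185,.12)),("scene",S(295,512),(ox+.12,-.185,.12)),("scene",S(297,577),(ox+.12,-.185,0)),("scene",S(47,457),(ox-.12,-.185,0)),
    ("top",T(598,472),(ox-.12,-.185,.12)),("top",T(575,70),(ox+.12,-.185,.12)),("top",T(75,487),(ox-.12,.11,.12)),
    ("scene",S(200,95),(hx,0,hz)),("top",T(285,289),(hx,0,hz)),
    ("scene",S(122,378),(bx,by,bz)),("top",T(535,363),(bx,by,bz)),
    ("scene",S(260,453),(dx,dy,.136)),("top",T(524,150),(dx,dy,.136))]
    # cover top front corners
    def cov(r,yy,h): return (.1-(r*np.cos(q)-h*np.sin(q)),yy,.126+r*np.sin(q)+h*np.cos(q))
    return R,M,np.array([x,y,0])
def res(p):
    R,M,t=model(p); return np.concatenate([proj(n,[R@np.array(P)+t])[0]-np.array(uv) for n,uv,P in M])
if __name__=="__main__":
    s=least_squares(res,[.6,0,0,1.1,0,-.06,-.15,.13,.06,-.15],loss="soft_l1")
    print(np.round(s.x,4)); print(np.round(res(s.x).reshape(-1,2),1))
    R,M,t=model(s.x)
    for i in(7,9,11):print(R@np.array(M[i][2])+t)
    hx,hz=hand(s.x[3])
    P=[R@np.array((hx,yy,hz))+t for yy in(-.049,.049)]
    print(proj("scene",P),proj("top",P), [S(163,153),S(237,37)],[T(158,290),T(412,289)])
E
python3 fit.py
```

```text
[ 0.6516  0.0125  0.0067  0.8419 -0.0036 -0.0621 -0.1483  0.1424  0.0611
 -0.1518]
[[-3.  -0.8]
 [ 4.2  6.5]
 [ 0.4  2.3]
 [-0.9  0. ]
 [ 0.4  0.9]
 [-0.4 -0.9]
 [-1.4  1. ]
 [ 0.3 -0.1]
 [-0.7  0.3]
 [-0.4  0.1]
 [-0.4 -0.4]
 [ 0.1 -0.1]
 [ 0.2  0.1]]
[0.58333903 0.01207621 0.33240071]
[ 0.59047466 -0.13615005  0.14239594]
[ 0.71369926 -0.13884992  0.136     ]
[[307.39260329 222.88888181]
 [330.19050473 187.39813564]] [[366.52352264 212.08268013]
 [325.34328594 213.2322569 ]] [(305.07037037037037, 226.36666666666665), (332.47777777777776, 183.40370370370368)] [(321.20000000000005, 212.6), (372.0, 212.4)]
```

```bash
cat > h.py <<'E'
from station import arm
import numpy as np
from scipy.spatial.transform import Rotation as Ro
def st():
    s=arm.get_state(); print("t",round(s["time_s"],2),"tcp",np.round(s["tcp_pos"]*1e3,1),"F",np.round(s["contact_force"],1),"w",round(s["gripper_width"]*85.4,1),"q6",round(s["joint_positions"][5],2)); return s
def inc(P,yaw=None):
    s=st(); R=Ro.from_quat(s["tool_rot"]); M=R.as_matrix()
    v=(np.atleast_2d(P)-s["tcp_pos"])@M*1e3
    y=np.arctan2(M[1,1],M[0,1]); print("yaw of tool y",y)
    r=0 if yaw is None else -(yaw-y)
    print("roll",round(r,3)); print(np.round(v,1).tolist())
E
python3 - <<'E'
from h import *
inc([[.25,.45,.43],[.583,.012,.43]],0.0067)
E
```

```text
t 0.2 tcp [149.8 554.8 241.7] F [-0.3  0.3  0.2] w 85.5 q6 -0.21
yaw of tool y 1.3070011625774285
roll 1.3
[[-124.0, -75.2, -188.3], [-559.7, -411.3, -188.0]]
```

play_rows --pt "-40 -25 -60 0.15" --pt "-80 -50 -120 0.33" --pt "-124 -75 -188 0.5" --pt "-170 -110 -188 0.65" --pt "-215 -145 -188 0.8" --pt "-260 -180 -188 0.95" --pt "-310 -220 -188 1.1" --pt "-360 -258 -188 1.25" --pt "-410 -295 -188 1.3" --pt "-460 -335 -188 1.3" --pt "-510 -373 -188 1.3" --pt "-560 -411 -188 1.3" --hand 34

```text
time_s: 1.7
tcp_pos: [0.5696, 0.0293, 0.4299]
tool_rot: [0.705, 0.709, -0.0, 0.0]
contact_force: [1.1, 0.6, -0.4]
gripper_width: 0.394
```

Run:
```python
from h import *
import cv2
for n,(r0,r1,c0,c1),f in(("scene",(150,350,230,430),3),("top",(100,300,250,450),3)):
    cv2.imwrite(f"pics/{n}1.png",cv2.resize(arm.read_camera(n)["pixels"][r0:r1,c0:c1],None,fx=f,fy=f))
inc([[.583,.012,.43],[.583,.012,.335]],0.0067)
```

```text
t 1.8 tcp [570.8  26.2 427.4] F [-1.1  0.7 -1.1] w 34.1 q6 -0.17
yaw of tool y 0.0006373122747073114
roll -0.006
[[-14.2, 12.2, -2.6], [-14.0, 12.6, 92.4]]
```

View pics/scene1.png

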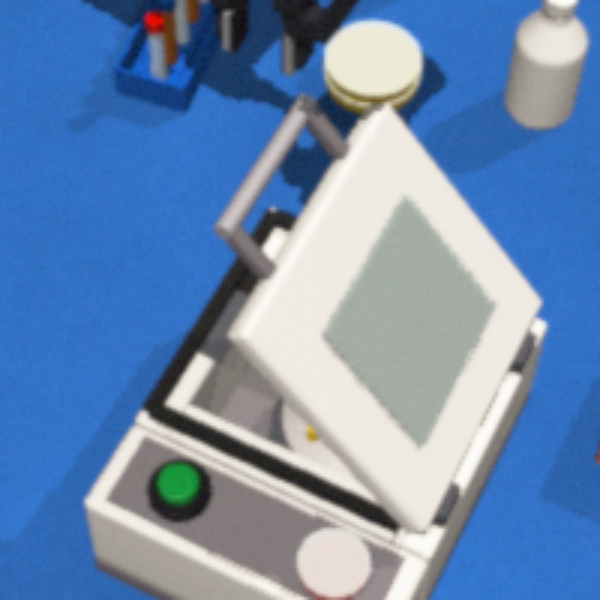

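View pics/top1.png

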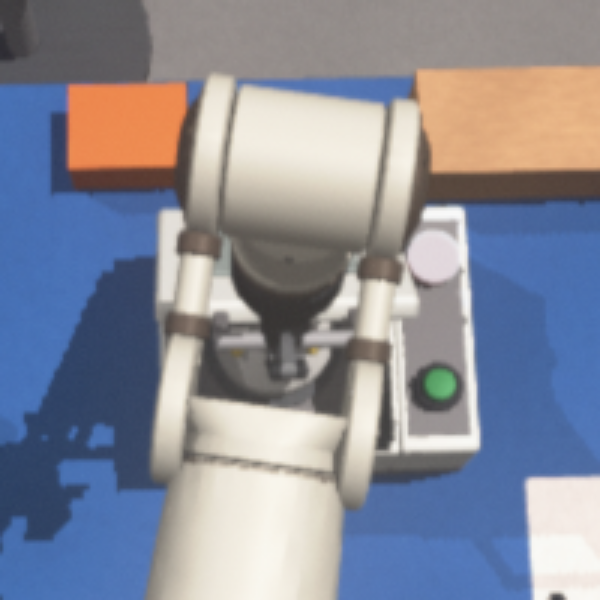

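Scene crop: the fingers at about (235,30) and (290,50) are poised over and astride the bar, and the cover is untouched. Next I go down, stopping short to check.

play_rows --pt "-14 12 0 -0.006" --pt "-14 12 20 -0.006" --pt "-14 12 40 -0.006" --pt "-14 12 58 -0.006" --pt "-14 12 60 -0.006" --pt "-14 12 60 -0.006"

```text
time_s: 2.55
tcp_pos: [0.5826, 0.0122, 0.3679]
tool_rot: [0.705, 0.71, -0.002, -0.0]
contact_force: [0.6, -1.0, 0.1]
gripper_width: 0.399
```

Run:
```python
from h import *
import cv2
for n,(r0,r1,c0,c1),f in(("scene",(120,270,250,400),4),):
    cv2.imwrite(f"pics/{n}2.png",cv2.resize(arm.read_camera(n)["pixels"][r0:r1,c0:c1],None,fx=f,fy=f))
inc([[.583,.012,.332]],0.0067)
```

```text
t 2.6 tcp [582.8  12.1 368.4] F [-0.2 -0.4 -0.3] w 34.2 q6 -0.19
yaw of tool y 0.006845501462240311
roll 0.0
[[-0.0, 0.3, 36.4]]
```

View pics/scene2.png

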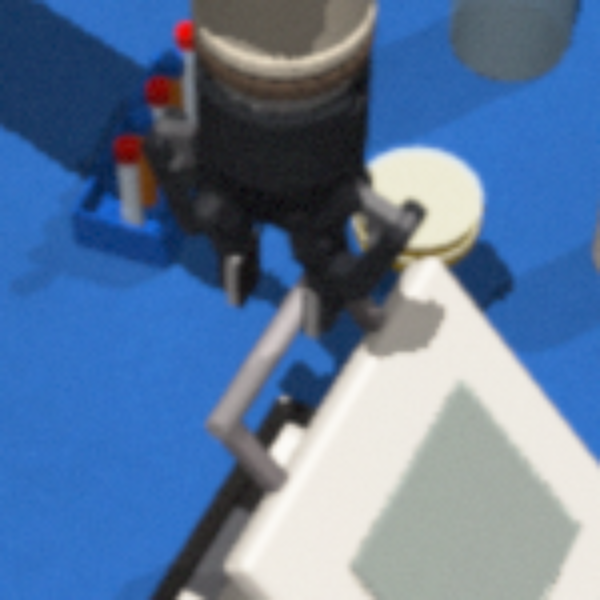

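The front finger at (235,285) and rear finger at (310,320) straddle the bar, clear of the slab. I'm continuing down.

play_rows --pt "0 0 10 0" --pt "0 0 20 0" --pt "0 0 29 0" --pt "0 0 35 0" --pt "0 0 35 0"

```text
time_s: 3.22
tcp_pos: [0.5824, 0.0121, 0.3326]
tool_rot: [0.705, 0.71, -0.002, -0.001]
contact_force: [0.1, -0.5, 0.4]
gripper_width: 0.4
```

Run:
```python
from h import *
import cv2
for n,(r0,r1,c0,c1),f in(("scene",(120,270,250,400),4),):
    cv2.imwrite(f"pics/{n}3.png",cv2.resize(arm.read_camera(n)["pixels"][r0:r1,c0:c1],None,fx=f,fy=f))
inc([[.583,.012,.332]],0.0067)
```

```text
t 3.27 tcp [582.7  12.1 333.2] F [ 0.3 -1.  -0.3] w 34.1 q6 -0.19
yaw of tool y 0.0068642028395607515
roll 0.0
[[-0.1, 0.3, 1.2]]
```

View pics/scene3.png

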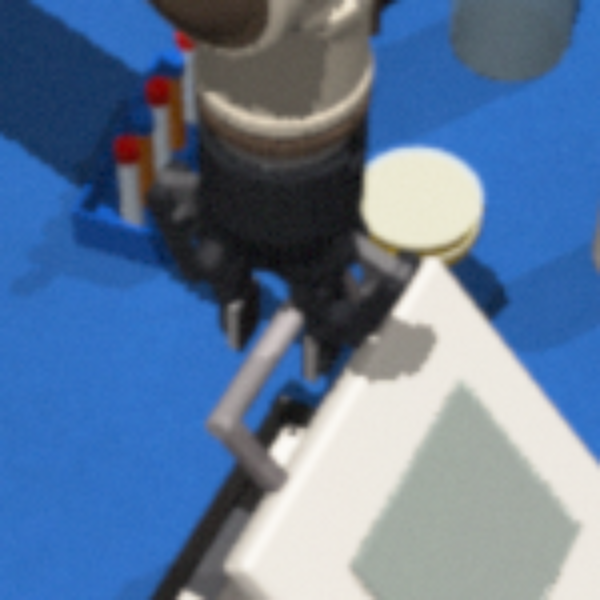

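The bar at about (290,320) lies between the two fingers and nothing touches. I'll close the gripper.

play_rows --pt "0 0 0 0" --pt "0 0 0 0" --pt "0 0 0 0" --pt "0 0 0 0" --pt "0 0 0 0" --hand 5 --newtons 45

```text
time_s: 3.9
tcp_pos: [0.5825, 0.012, 0.334]
tool_rot: [0.705, 0.71, -0.002, 0.0]
contact_force: [-4.6, -0.3, 5.3]
gripper_width: 0.147
```

Run:
```python
from h import *
import cv2
for n,(r0,r1,c0,c1),f in(("scene",(120,270,250,400),4),):
    cv2.imwrite(f"pics/{n}4.png",cv2.resize(arm.read_camera(n)["pixels"][r0:r1,c0:c1],None,fx=f,fy=f))
st()
```

```text
t 3.95 tcp [582.5  12.  334. ] F [-4.5  0.5  6. ] w 12.7 q6 -0.19
```

View pics/scene4.png

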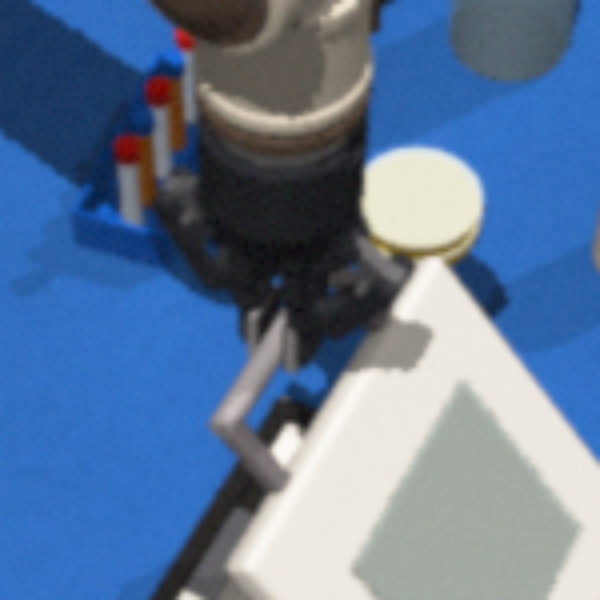

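Run:
```python
import numpy as np
p0=.8832
for p in np.arange(p0-.02,.09,-.04): print(round(p-.0451,3),[0,round(266.3*(np.cos(p0)-np.cos(p)),1),round(266.3*(np.sin(p0)-np.sin(p)),1),0])
```

```text
0.818 [0, np.float64(-4.1), np.float64(3.4), 0]
0.778 [0, np.float64(-12.0), np.float64(10.5), 0]
0.738 [0, np.float64(-19.7), np.float64(17.9), 0]
0.698 [0, np.float64(-27.1), np.float64(25.6), 0]
0.658 [0, np.float64(-34.1), np.float64(33.6), 0]
0.618 [0, np.float64(-40.8), np.float64(41.8), 0]
0.578 [0, np.float64(-47.2), np.float64(50.4), 0]
0.538 [0, np.float64(-53.3), np.float64(59.1), 0]
0.498 [0, np.float64(-59.0), np.float64(68.1), 0]
0.458 [0, np.float64(-64.3), np.float64(77.4), 0]
0.418 [0, np.float64(-69.2), np.float64(86.8), 0]
0.378 [0, np.float64(-73.8), np.float64(96.4), 0]
0.338 [0, np.float64(-78.0), np.float64(106.2), 0]
0.298 [0, np.float64(-81.8), np.float64(116.2), 0]
0.258 [0, np.float64(-85.1), np.float64(126.3), 0]
0.218 [0, np.float64(-88.1), np.float64(136.5), 0]
0.178 [0, np.float64(-90.7), np.float64(146.8), 0]
0.138 [0, np.float64(-92.8), np.float64(157.3), 0]
0.098 [0, np.float64(-94.6), np.float64(167.8), 0]
0.058 [0, np.float64(-95.9), np.float64(178.4), 0]
```

play_rows --pt "0 -4 3.5 0" --pt "0 -12 10.5 0" --pt "0 -19.5 18 0" --pt "0 -27 25.5 0" --pt "0 -27 25.5 0"

```text
time_s: 4.58
tcp_pos: [0.5548, 0.0119, 0.3083]
tool_rot: [0.705, 0.709, -0.002, -0.0]
contact_force: [-4.4, 0.3, 4.0]
gripper_width: 0.143
```

Run:
```python
from h import *
st()
```

```text
t 4.58 tcp [554.8  11.9 308.3] F [-4.4  0.3  4. ] w 12.2 q6 -0.2
```

play_rows --pt "0 -4 4 0" --pt "0 -10 12 0" --pt "0 -17 20.5 0" --pt "0 -23.5 29 0" --pt "0 -30 38 0" --pt "0 -35.5 47 0" --pt "0 -41 56.5 0" --pt "0 -43.5 61.5 0" --pt "0 -43.5 61.5 0"

```text
time_s: 5.7
tcp_pos: [0.5107, 0.0116, 0.2461]
tool_rot: [0.705, 0.709, -0.002, -0.001]
contact_force: [0.9, 2.1, -1.9]
gripper_width: 0.147
```

Run:
```python
from h import *
import cv2
s=st()
cv2.imwrite(f"pics/scene5.png",cv2.resize(arm.read_camera("scene")["pixels"][150:350,230,None:430] if 0 else arm.read_camera("scene")["pixels"][150:350,230:430],None,fx=3,fy=3))
s=st()
dx=.7516-s["tcp_pos"][0];dz=s["tcp_pos"][2]-.0023-.126
print(np.hypot(dx,dz),np.arctan2(dz,dx)-.0451)
```

```text
t 5.7 tcp [510.7  11.6 246.1] F [ 0.9  2.1 -1.9] w 12.6 q6 -0.22
t 5.75 tcp [510.9  11.6 246.4] F [ 1.1  1.6 -3.2] w 12.6 q6 -0.22
0.2681327157271069 0.4111634655340829
```

View pics/scene5.png

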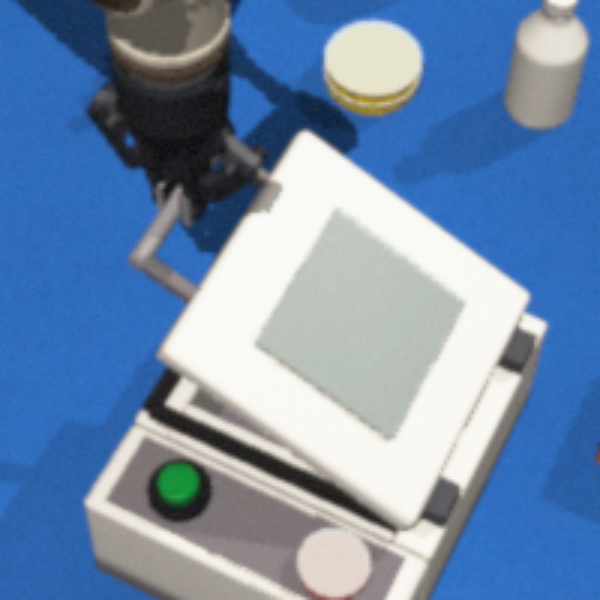

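The cover is at about 0.41 rad with the bar held between the jaws at (175,200), and forces are small. I'm carrying on to about 0.12.

Run:
```python
import numpy as np
p0=.456
for p in np.arange(p0-.02,.0,-.035): print(round(p-.0451,3),[0,round(266.8*(np.cos(p0)-np.cos(p)),1),round(266.8*(np.sin(p0)-np.sin(p)),1),0])
```

```text
0.391 [0, np.float64(-2.3), np.float64(4.8), 0]
0.356 [0, np.float64(-6.1), np.float64(13.3), 0]
0.321 [0, np.float64(-9.6), np.float64(22.0), 0]
0.286 [0, np.float64(-12.8), np.float64(30.8), 0]
0.251 [0, np.float64(-15.7), np.float64(39.7), 0]
0.216 [0, np.float64(-18.2), np.float64(48.6), 0]
0.181 [0, np.float64(-20.5), np.float64(57.7), 0]
0.146 [0, np.float64(-22.4), np.float64(66.8), 0]
0.111 [0, np.float64(-24.0), np.float64(76.0), 0]
0.076 [0, np.float64(-25.3), np.float64(85.3), 0]
0.041 [0, np.float64(-26.3), np.float64(94.6), 0]
0.006 [0, np.float64(-26.9), np.float64(103.9), 0]
-0.029 [0, np.float64(-27.2), np.float64(113.2), 0]
```

play_rows --pt "0 -2.3 5 0" --pt "0 -6 13 0" --pt "0 -9.5 22 0" --pt "0 -12.8 31 0" --pt "0 -15.7 40 0" --pt "0 -18.2 48.5 0" --pt "0 -20.5 57.5 0" --pt "0 -22.4 67 0" --pt "0 -23.2 71 0" --pt "0 -23.2 71 0"

```text
time_s: 7.0
tcp_pos: [0.4857, 0.0115, 0.1738]
tool_rot: [0.705, 0.71, -0.003, -0.002]
contact_force: [-5.4, 1.6, -0.8]
gripper_width: 0.143
```

Run:
```python
from h import *
s=st()
dx=.7516-s["tcp_pos"][0];dz=s["tcp_pos"][2]-.0023-.126
print(np.hypot(dx,dz),np.arctan2(dz,dx)-.0451)
```

```text
t 7.0 tcp [485.7  11.5 173.8] F [-5.4  1.6 -0.8] w 12.2 q6 -0.23
0.26979797123860366 0.12453522426468808
```

play_rows --pt "0 -1 3 0" --pt "0 -2 6 0" --pt "0 -3 9 0" --pt "0 -3 9 0"

```text
time_s: 7.5
tcp_pos: [0.4838, 0.0114, 0.1649]
tool_rot: [0.705, 0.709, -0.002, -0.001]
contact_force: [6.0, 3.0, -4.1]
gripper_width: 0.144
```

Run:
```python
from h import *
s=st()
dx=.7486-s["tcp_pos"][0];dz=s["tcp_pos"][2]-.0023-.126
print(np.hypot(dx,dz),np.arctan2(dz,dx)-.0451)
```

```text
t 7.5 tcp [483.8  11.4 164.9] F [ 6.   3.  -4.1] w 12.3 q6 -0.23
0.26727969768261434 0.09239207084590145
```

play_rows --pt "0 0.5 2 0" --pt "0 0.3 4 0" --pt "0 0.2 6 0" --pt "0 0.2 6 0"

```text
time_s: 8.0
tcp_pos: [0.4829, 0.0114, 0.1581]
tool_rot: [0.705, 0.709, -0.003, -0.002]
contact_force: [-5.1, 1.4, -0.4]
gripper_width: 0.143
```

Run:
```python
from h import *
st()
```

```text
t 8.0 tcp [482.9  11.4 158.1] F [-5.1  1.4 -0.4] w 12.2 q6 -0.23
```

play_rows --pt "0 0 1.5 0" --pt "0 -0.2 3 0" --pt "0 -0.3 4 0" --pt "0 -0.3 4 0"

```text
time_s: 8.5
tcp_pos: [0.4823, 0.0114, 0.1537]
tool_rot: [0.705, 0.709, -0.003, -0.002]
contact_force: [-3.0, 0.9, -1.6]
gripper_width: 0.141
```

Run:
```python
from h import *
st()
```

```text
t 8.5 tcp [482.3  11.4 153.7] F [-3.   0.9 -1.6] w 12.1 q6 -0.23
```

play_rows --pt "0 -0.2 1.5 0" --pt "0 -0.3 3 0" --pt "0 -0.3 3 0"

```text
time_s: 8.88
tcp_pos: [0.4819, 0.0114, 0.1504]
tool_rot: [0.705, 0.709, -0.004, -0.003]
contact_force: [-2.5, 1.2, -2.4]
gripper_width: 0.142
```

Run:
```python
from h import *
st()
```

```text
t 8.88 tcp [481.9  11.4 150.4] F [-2.5  1.2 -2.4] w 12.1 q6 -0.23
```

play_rows --pt "0 -0.2 1.5 0" --pt "0 -0.3 3 0" --pt "0 -0.3 3 0"

```text
time_s: 9.25
tcp_pos: [0.4817, 0.0114, 0.1483]
tool_rot: [0.705, 0.71, -0.003, -0.002]
contact_force: [-7.1, 1.9, 5.7]
gripper_width: 0.144
```

Run:
```python
from h import *
st()
```

```text
t 9.25 tcp [481.7  11.4 148.3] F [-7.1  1.9  5.7] w 12.3 q6 -0.23
```

play_rows --pt "0 -0.3 1 0" --pt "0 -0.5 1.5 0" --pt "0 -0.5 2 0"

```text
time_s: 9.62
tcp_pos: [0.4818, 0.0113, 0.1481]
tool_rot: [0.705, 0.71, -0.003, -0.002]
contact_force: [-9.1, 3.1, 11.5]
gripper_width: 0.144
```

Run:
```python
from h import *
st()
```

```text
t 9.62 tcp [481.8  11.3 148.1] F [-9.1  3.1 11.5] w 12.3 q6 -0.23
```

play_rows --pt "0 0 2 0" --pt "0 0 2.5 0" --pt "0 0 3 0"

```text
time_s: 10.0
tcp_pos: [0.4816, 0.0114, 0.1463]
tool_rot: [0.705, 0.71, -0.004, -0.002]
contact_force: [-10.0, 2.1, 9.7]
gripper_width: 0.145
```

Run:
```python
from h import *
st()
```

```text
t 10.0 tcp [481.6  11.4 146.3] F [-10.    2.1   9.7] w 12.4 q6 -0.23
```

play_rows --pt "0 -0.5 2 0" --pt "0 -0.5 3 0" --pt "0 -0.5 3.5 0"

```text
time_s: 10.38
tcp_pos: [0.4813, 0.0114, 0.144]
tool_rot: [0.704, 0.71, -0.003, -0.002]
contact_force: [-7.4, 1.9, 7.4]
gripper_width: 0.146
```

Run:
```python
from h import *
st()
```

```text
t 10.38 tcp [481.3  11.4 144. ] F [-7.4  1.9  7.4] w 12.5 q6 -0.23
```

play_rows --pt "0 -0.5 1.5 0" --pt "0 -0.5 3 0" --pt "0 -0.5 3.5 0"

```text
time_s: 10.75
tcp_pos: [0.4811, 0.0114, 0.1412]
tool_rot: [0.704, 0.71, -0.003, -0.002]
contact_force: [-4.7, 2.3, 3.8]
gripper_width: 0.143
```

Run:
```python
from h import *
st()
```

```text
t 10.75 tcp [481.1  11.4 141.2] F [-4.7  2.3  3.8] w 12.2 q6 -0.23
```

play_rows --pt "0 -0.3 1.5 0" --pt "0 -0.3 3 0" --pt "0 -0.3 3 0"

```text
time_s: 11.12
tcp_pos: [0.4809, 0.0114, 0.1384]
tool_rot: [0.704, 0.71, -0.003, -0.002]
contact_force: [-4.8, 1.9, 0.6]
gripper_width: 0.142
```

Run:
```python
from h import *
st()
```

```text
t 11.12 tcp [480.9  11.4 138.4] F [-4.8  1.9  0.6] w 12.2 q6 -0.23
```

play_rows --pt "0 0 1 0" --pt "0 0 2 0" --pt "0 0 2 0"

```text
time_s: 11.5
tcp_pos: [0.4808, 0.0114, 0.1362]
tool_rot: [0.704, 0.71, -0.003, -0.002]
contact_force: [-3.6, 0.7, 0.2]
gripper_width: 0.144
```

Run:
```python
from h import *
st()
```

```text
t 11.5 tcp [480.8  11.4 136.2] F [-3.6  0.7  0.2] w 12.3 q6 -0.23
```

play_rows --pt "0 0 0.8 0" --pt "0 0 1.5 0" --pt "0 0 1.5 0"

```text
time_s: 11.88
tcp_pos: [0.4806, 0.0114, 0.1345]
tool_rot: [0.704, 0.71, -0.003, -0.002]
contact_force: [-4.3, 1.6, -0.5]
gripper_width: 0.138
```

Run:
```python
from h import *
st()
```

```text
t 11.88 tcp [480.6  11.4 134.5] F [-4.3  1.6 -0.5] w 11.7 q6 -0.23
```

play_rows --pt "0 0 0.8 0" --pt "0 0 1.5 0" --pt "0 0 1.5 0"

```text
time_s: 12.25
tcp_pos: [0.4806, 0.0114, 0.1328]
tool_rot: [0.704, 0.71, -0.003, -0.002]
contact_force: [-3.0, 1.4, -1.9]
gripper_width: 0.14
```

Run:
```python
from h import *
st()
```

```text
t 12.25 tcp [480.6  11.4 132.8] F [-3.   1.4 -1.9] w 11.9 q6 -0.23
```

play_rows --pt "0 0 0.8 0" --pt "0 0 1.3 0" --pt "0 0 1.3 0"

```text
time_s: 12.62
tcp_pos: [0.4806, 0.0114, 0.1319]
tool_rot: [0.704, 0.71, -0.003, -0.002]
contact_force: [-6.4, 1.9, 3.3]
gripper_width: 0.143
```

Run:
```python
from h import *
import cv2
st()
cv2.imwrite(f"pics/scene6.png",cv2.resize(arm.read_camera("scene")["pixels"][150:350,230:430],None,fx=3,fy=3))
```

```text
t 12.62 tcp [480.6  11.4 131.9] F [-6.4  1.9  3.3] w 12.2 q6 -0.23
```

View pics/scene6.png

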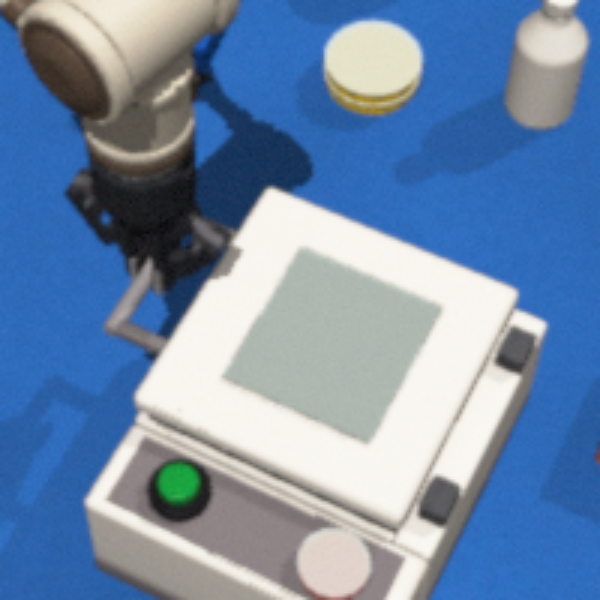

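The cover lies flat, and force has turned up at 132 mm, about 17 mm below where it rested on the catch. One gentle further press will confirm that this is the hard stop.

play_rows --pt "0 -0.3 0.8 0" --pt "0 -0.3 1.3 0" --pt "0 -0.3 1.5 0" --pt "0 -0.3 1.5 0"

```text
time_s: 13.18
tcp_pos: [0.4806, 0.0114, 0.1319]
tool_rot: [0.704, 0.71, -0.003, -0.002]
contact_force: [-8.7, 1.9, 10.1]
gripper_width: 0.142
```

Run:
```python
from h import *
st()
```

```text
t 13.18 tcp [480.6  11.4 131.9] F [-8.7  1.9 10.1] w 12.2 q6 -0.23
```

That's the hard stop: no travel and 10 N. I'll ease off and open.

play_rows --pt "0 -0.5 0.5 0" --pt "0 -0.5 0 0" --pt "0 -0.5 0 0"

```text
time_s: 13.55
tcp_pos: [0.4805, 0.0114, 0.132]
tool_rot: [0.704, 0.71, -0.003, -0.001]
contact_force: [-2.3, 2.1, -0.4]
gripper_width: 0.143
```

play_rows --pt "0 0 0 0" --pt "0 0 0 0" --pt "0 0 0 0" --pt "0 0 0 0" --hand 34

```text
time_s: 14.05
tcp_pos: [0.4807, 0.0113, 0.1321]
tool_rot: [0.704, 0.71, -0.003, -0.001]
contact_force: [-0.2, 0.5, -0.1]
gripper_width: 0.4
```

Run:
```python
from h import *
import cv2
st()
cv2.imwrite(f"pics/scene7.png",cv2.resize(arm.read_camera("scene")["pixels"][150:350,230:430],None,fx=3,fy=3))
```

```text
t 14.05 tcp [480.7  11.3 132.1] F [-0.2  0.5 -0.1] w 34.2 q6 -0.23
```

View pics/scene7.png

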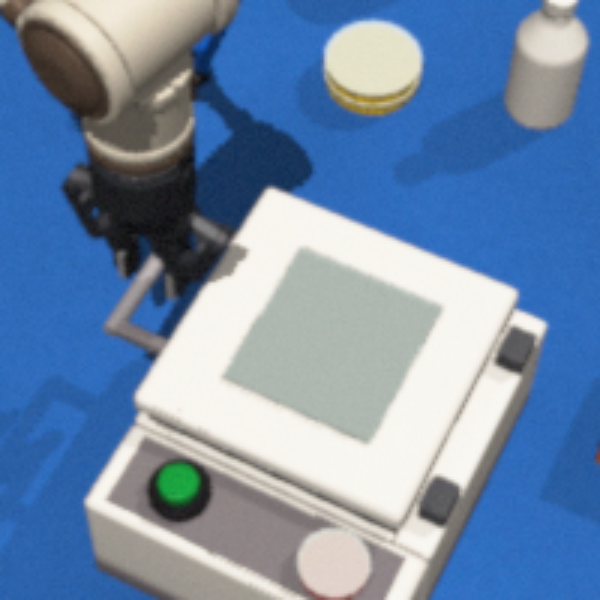

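Jaws are open, the bar is free and the cover stayed down (front edge unchanged at (140,405)). I'll retreat straight up.

play_rows --pt "0 0 -15 0" --pt "0 0 -40 0" --pt "0 0 -80 0" --pt "0 0 -120 0" --pt "0 0 -120 0"

```text
time_s: 14.72
tcp_pos: [0.4837, 0.0111, 0.2571]
tool_rot: [0.704, 0.71, -0.0, 0.003]
contact_force: [-0.4, -0.2, 0.1]
gripper_width: 0.395
```

Run:
```python
from h import *
import cv2
inc([[.5905,-.136,.252],[.5905,-.136,.17]],.0067)
c=arm.read_camera("scene")
cv2.imwrite(f"pics/scene8.png",cv2.resize(c["pixels"][150:350,230:430],None,fx=3,fy=3))
c=arm.read_camera("top"); cv2.imwrite("pics/top8.png",cv2.resize(c["pixels"][150:270,290:420],None,fx=5,fy=5))
```

```text
t 14.72 tcp [483.7  11.1 257.1] F [-0.4 -0.2  0.1] w 33.7 q6 -0.23
yaw of tool y 0.007716637330639564
roll 0.001
[[-147.9, 105.7, 6.1], [-147.5, 105.4, 88.1]]
```

View pics/scene8.png

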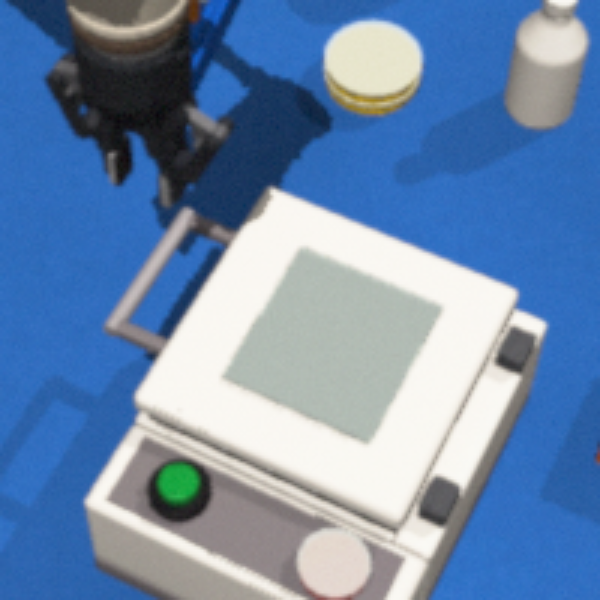

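The handle is clear and the cover still flat on its stop. Next I move over the button with the fingers shut.

play_rows --pt "-37 26 0 0" --pt "-74 53 0 0" --pt "-111 79 0 0" --pt "-148 105.5 0 0" --pt "-148 105.5 30 0" --pt "-148 105.5 60 0" --pt "-148 105.5 80 0" --pt "-148 105.5 80 0" --pt "-148 105.5 80 0" --hand 0 --newtons 40

```text
time_s: 15.95
tcp_pos: [0.5883, -0.136, 0.1739]
tool_rot: [0.704, 0.71, -0.002, 0.0]
contact_force: [0.5, 0.4, 0.4]
gripper_width: -0.005
```

Run:
```python
from h import *
import cv2
inc([[.5905,-.136,.155]],.0067)
c=arm.read_camera("scene")
cv2.imwrite(f"pics/scene9.png",cv2.resize(c["pixels"][230:380,220:370],None,fx=4,fy=4))
```

```text
t 15.95 tcp [ 588.3 -136.   173.9] F [0.5 0.4 0.4] w -0.4 q6 -0.43
yaw of tool y 0.007838531004477567
roll 0.001
[[0.0, 2.2, 18.9]]
```

View pics/scene9.png

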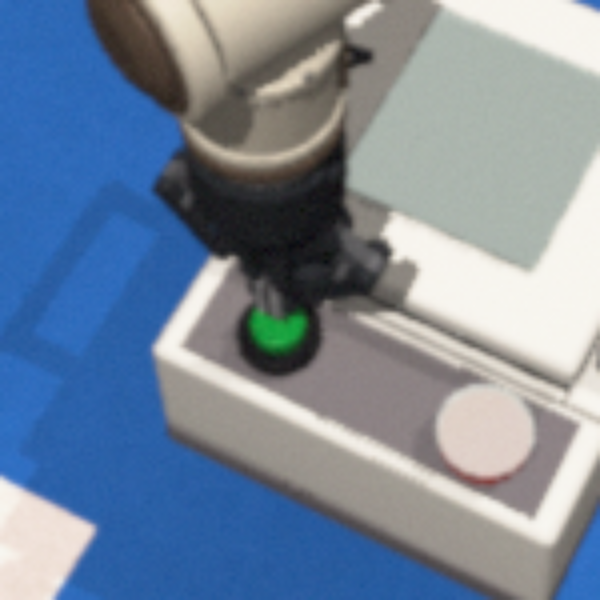

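The shut fingertips at (268,305) are right above the green cap at (280,330), and the dish is well clear. I'll press in small steps.

play_rows --pt "0 2 6 0" --pt "0 2 12 0" --pt "0 2 17 0" --pt "0 2 20 0" --pt "0 2 22 0" --pt "0 2 22 0"

```text
time_s: 16.75
tcp_pos: [0.5905, -0.1362, 0.1525]
tool_rot: [0.704, 0.71, -0.002, 0.001]
contact_force: [-0.0, 1.1, 1.4]
gripper_width: -0.001
```

Run:
```python
from h import *
st()
```

```text
t 16.75 tcp [ 590.5 -136.2  152.5] F [-0.   1.1  1.4] w -0.0 q6 -0.43
```

Contact begins here, at about 1.4 N. About 6 mm more is needed.

play_rows --pt "0 0 1.5 0" --pt "0 0 3 0" --pt "0 0 4.5 0" --pt "0 0 5.5 0" --pt "0 0 5.5 0"

```text
time_s: 17.38
tcp_pos: [0.5907, -0.1362, 0.1473]
tool_rot: [0.704, 0.71, -0.002, 0.001]
contact_force: [-1.1, 0.4, 4.3]
gripper_width: 0.002
```

Run:
```python
from h import *
st()
```

```text
t 17.38 tcp [ 590.7 -136.2  147.3] F [-1.1  0.4  4.3] w 0.2 q6 -0.43
```

play_rows --pt "0 0 1.5 0" --pt "0 0 2.5 0" --pt "0 0 3 0" --pt "0 0 3 0"

```text
time_s: 17.88
tcp_pos: [0.5909, -0.1363, 0.1468]
tool_rot: [0.704, 0.71, -0.002, 0.001]
contact_force: [-7.0, 2.9, 16.9]
gripper_width: 0.001
```

Run:
```python
from h import *
st()
```

```text
t 17.88 tcp [ 590.9 -136.3  146.8] F [-7.   2.9 16.9] w 0.1 q6 -0.43
```

The button is bottomed, with force rising steeply and no more travel. I'll lift off.

play_rows --pt "0 0 -3 0" --pt "0 0 -10 0" --pt "0 0 -40 0" --pt "0 0 -80 0" --pt "0 0 -110 0" --pt "0 0 -110 0" --pt "0 0 -110 0"

```text
time_s: 18.75
tcp_pos: [0.5904, -0.1356, 0.2551]
tool_rot: [0.704, 0.71, -0.002, -0.0]
contact_force: [-0.3, 0.5, -0.9]
gripper_width: -0.002
```

play_rows --pt "0 -60 0 0" --pt "0 -110 0 0" --pt "0 -150 0 0" --pt "0 -180 0 0" --pt "0 -180 0 0" --pt "0 -180 0 0" --pt "0 -180 0 0"

```text
time_s: 19.62
tcp_pos: [0.4109, -0.137, 0.2553]
tool_rot: [0.704, 0.71, -0.002, -0.001]
contact_force: [-0.0, -0.4, 0.4]
gripper_width: -0.001
```

Run:
```python
from h import *
import cv2
st()
c=arm.read_camera("scene")["pixels"]; cv2.imwrite("pics/scene10.png",c)
c=cv2.resize(c[170:390,245:425],None,fx=2.7,fy=2.7,interpolation=cv2.INTER_CUBIC); cv2.imwrite("pics/sz10.png",c)
c=arm.read_camera("top")["pixels"]; cv2.imwrite("pics/top10.png",c)
```

```text
t 19.62 tcp [ 410.9 -137.   255.3] F [-0.  -0.4  0.4] w -0.1 q6 -0.61
```

View pics/sz10.png

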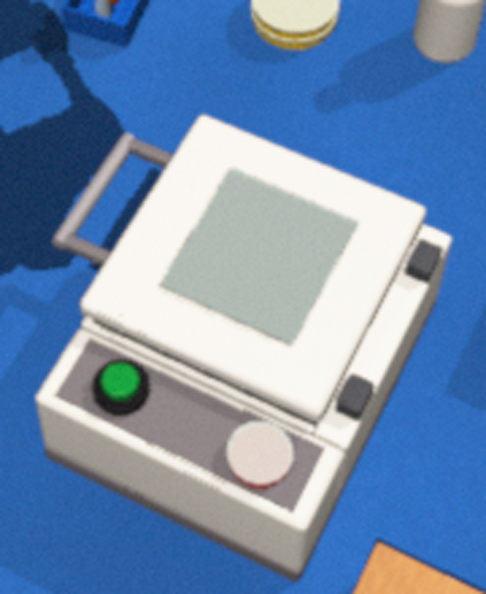

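View pics/top10.png

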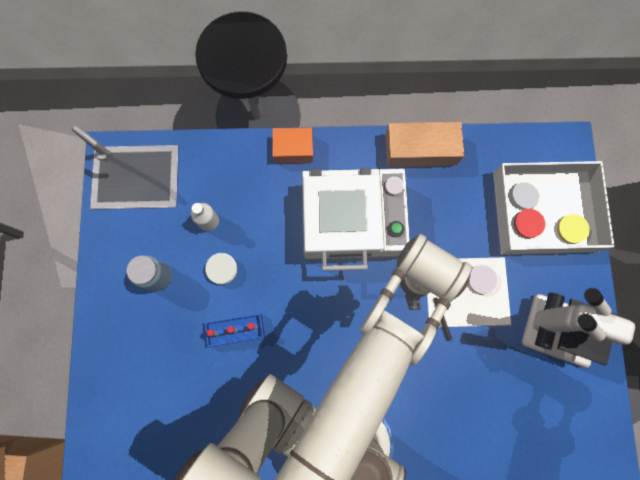

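The cover is flat, the button is up at (121,380), and the dish at (260,453) and the other bystanders are where they started. The arm is clear. I'm handing in.

Run:
```python
from station import arm
print(arm.job_done())
```

```text
the job is handed in; nothing more can be done
None
```

The centrifuge is closed and was started, and I handed the job in at about 20 s. `job_done` reports no verdict, so the points below are my own checks.

- **Lowering the cover:** I gripped the bar handle and eased the cover down along its arc in short steps, always held.
- **Catch:** It met the catch at a tool height of about 148 mm. It resisted with about 11.5 N and then gave way smoothly.
- **Stop:** It met the hard stop at about 132 mm, roughly 16 mm lower. A gentle 10 N press gave no further travel, so I eased off and opened the gripper. The cover stayed down.
- **Start button:** I pressed it about 6 mm to its bottom, which peaked at about 17 N because I pressed a little past full travel. I then lifted off.
- **Last pictures:** They show the cover flat, the button up, the bystanders apparently unmoved, and the arm clear with about 0 N on the tool. The arm's links hid part of the area around the marker and the dish on the white sheet. The arm never went low there.

**Disagreements:**
- My first camera fit put the hinge about 3 mm too far back. This showed up as 5–10 N of sideways force on the handle, and I corrected it along the way.
- One console corner was misread in the fit, off by 4 to 6 pixels, and did not matter.
- The cover angle and the load on the stop cannot be read directly. I inferred both from handle height and force.

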